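# Slide the damaged mosaic panel under the gantry microscope

## Robot

A 6-joint arm with a two-finger parallel gripper is mounted at the origin on the work surface. World frame = base frame: x ahead of the robot, y to its left, z up, the work surface at z = 0. Lengths are in m, angles in rad, forces in N, time in s.
With the tool pointing down it reaches from about 0.325 to 0.85 m from the base axis. Payload 15.5 kg.
Tool frame: the origin (TCP) lies between the finger pads; the fingertips stand env.tips_ahead ahead of it and the grasp point (between the pads) lies 8 mm behind it (env.tips_ahead is the distance from the TCP to the fingertips, in m); z points along the fingers, y is the line along which they close (so a half turn about z gives the same grasp; the last joint's range is limited). The gripper opens to 91 mm and grips with 3 to 60 N. Pads are 32 mm wide; open, the fingers measure 118 mm over their backs; the gripper's body (76 mm by 178 mm) begins 60 mm behind the grasp point.
Start: joints at [-1.252, 0.494, 1.345, -0, 1.302, -0.096], TCP at [0.252, -0.572, 0.225] pointing down, gripper open.
Joint ranges: [-2.91, 2.91], [-0.82, 2.16], [0.22, 2.67], [-1.22, 4.37], [0.12, 2.79], [-3.08, 3.08]. Speed limits (rad/s): [1.89, 1.89, 2.57, 3.01, 3.01, 3.01].

## Interface

Orientations are given as a 3x3 rotation matrix whose columns are the frame's x, y, z axes.
In Python, from rig import env gives the robot as it stands.
- The arm moves only by the tool carry_out, never from a script. Its argument "moves" is a list of rows, each an object of numbers: "jaw": the closure, from -1 (fully open) to 1 (shut); "dx", "dy", "dz": the shift along the tool's x, y, z in m; "yaw": the turn about the tool's z in rad. A call has 1 to 8 rows; each row is the pose to reach, as a shift and turn from the pose commanded when the call began, along the tool's axes at that moment; what a row does not reach only later rows make up. A row lasts 1/8 s, in which the tool goes at most 62.5 mm and 10.7 degrees, less where a joint would pass 70% of its speed; a pose out of reach is approached as far as the arm can. A call with a gripper value outside its range is refused whole. The fingers move at their own pace and stop on an object; "grip_force" is the grip in N (left out, the last holds). Time passes only in rows, so rows that repeat a pose let the fingers close. It gives the time, the measured TCP pose, the force, the opening and the grip force at its end, in the units of the state.
- env.get_state(): the state, without advancing time (a new reading comes with each control period).
- env.camera(name): name is "scene" or "top" or "wrist"; returns (picture, depth): 420x560x3 uint8, blue, green, red; 420x560 float32, m along the optical axis (not along the pixel's ray), 0 where there is no reading.
- env.camera_info(name): a dict with "fx", "fy", "cx", "cy" (pixels), "origin" and "orientation" of the camera in the world. Camera axes: x right, y down, z forward; pixel columns grow to the right and rows downward; lengths in m; the calibration is good to about 2 mm. A picture is of the moment at which its call begins: read the wrist's pose just before it. camera_info takes no time and is no camera call; for the wrist camera it gives the pose at the moment of the call.
- env.finish_job(): hands the job in; it is judged then, once.
The state is a dict: "time_s": time; "q": joint angles; "joint_velocities": joint speeds; "tau": joint torques, N m; "eef_pos": TCP position; "eef_rot": TCP orientation; "ft_force": force on the tool from outside, world axes, zero at the start; "wrist_torque": the same for the moment, N m; "grip_width": finger opening in m; "gripper_force": force on a finger pad.
Only numpy, scipy, OpenCV 4.12 (cv2) and the standard library are available. Lean on these libraries where they do the work, as an engineer would, in place of code of your own. Each camera call takes 0.05 s, during which the arm holds its last target. There are 200 camera calls.

## Task

Inspect the damaged mosaic: push the framed panel with the round bare patch along the table, between the two feet of the microscope gantry, until the bare patch is centred under the lens, then move clear. Push it by its wooden frame only: do not press on the mosaic face, do not lift or tip the panel, do not ram it against the gantry, and keep the robot itself off the gantry. Leave the complete panel and everything else on the table where they are.

Things in the scene. Friction and masses are not known exactly. Their poses are not given: they have to be found in the camera images.
- damaged_panel: mosaic in a pale wooden frame, 200 mm long along its own y, 130 mm wide along its own x, 36 mm high, 0.55 to 0.9 kg, loose and flat on the table; a round bare patch of grey mortar, 45 mm across, in its middle. Origin: centre of its underside. It lies to the robot's left or right of the gantry, askew to it by up to 23 degrees
- patch (a point): centre of the bare patch, on top of the damaged panel, straight above the panel's origin (31 mm above its underside)
- damaged_face: mosaic face of the damaged panel, 110 x 180 mm inside the 10 mm wide wooden frame, its stones 2 mm below the frame's top; fixed in the frame, same origin and axes as the panel. Not to be pressed on
- whole_panel: the other panel, same frame and sizes, mosaic complete (no bare patch), on the other side of the gantry; same origin and axes
- gantry: microscope gantry of aluminium profile, bolted down. Panels pass through it along its own y, between two feet 120 mm long (y -60 to 60 mm), 30 mm wide and high, inner faces at x = -70 and 70 mm (gap 140 mm). Bolt tabs, 11 mm high, reach x = -123 and 123 mm. Origin: on the table, middle of the gap; its y is within 6 degrees of the robot's y
- lens (a point): the lens of the black upright microscope (34 mm across, to 174 mm height), pointing down, 77 mm above the table over the gantry's origin. It hangs on two rods and a carriage between uprights 30 x 30 mm that stand on the middle of the feet; these parts lie within y = -31 to 31 mm of the gantry, up to 154 mm high; 120 mm free height under the rods
- spray_bottle: round clear spray bottle with black trigger head, 92 mm across, 157 mm tall; origin under its centre
- tape_roll: roll of masking tape lying flat, 100 mm across, 24 mm high; origin under its centre
- mixing_bowl: dark rubber mixing bowl, 110 mm across, 50 mm high; origin under its centre
- pigment_jar: brown jar with white cap, 64 mm across, 85 mm high; origin under its centre
- flat_brush: flat brush with wooden handle, 200 mm long, lying along its own x, handle to -x; about 20 mm high
- pointing_trowel: small trowel lying along its own x: wooden handle from x = -105 mm to 0, steel blade to x = 175 mm; 22 mm high
- lime_tin: steel tin with paper label, 76 mm across, 75 mm high; origin under its centre
Not all that is in view belongs to the job. What is shaped like the damaged_panel but turquoise is not meant.

How it is judged:
By the outcome, as a careful person would: the job done as asked, in the order asked, and still so for the second after the job is handed in, with the robot touching nothing.
It also fails if it takes over 72 s, if anything falls off the work surface, if the arm or the gripper's body presses on something with over 40 N, if the wrist force passes 120 N, or if a joint passes its speed limit or range.

## Working session

There is one attempt and no reset: what is moved stays moved. The work goes in short steps, Python scripts to look and compute and a tool call to move; the robot and the scene stay as the last step left them, time stands still between calls to the robot, and variables do not carry over. Pictures are saved under pics/ and viewed, at most 10 in all, crops included, and the job is handed in when it is done.

Besides the shell and the picture viewer there is one more tool, called after "Call:" as name(argument=value, ...), one argument or row to a line, values as JSON. carry_out: Moves the arm, as the interface text tells. Its arguments: {"type":"object","properties":{"moves":{"type":"array"},"grip_force":{"type":"number"}},"required":["moves"]}

```bash
mkdir -p pics; ls; cat > h.py <<'E'
import numpy as np, cv2
from rig import env
def cloud(name):
    im,d=env.camera(name); i=env.camera_info(name)
    v,u=np.mgrid[:d.shape[0],:d.shape[1]]
    P=np.stack([(u-i['cx'])/i['fx']*d,(v-i['cy'])/i['fy']*d,d],-1)
    W=P@np.array(i['orientation']).T+np.array(i['origin']); W[d==0]=np.nan
    return im,d,W
E
python3 - <<'E'
from h import *
print(env.tips_ahead, env.get_state())
for n in('top','scene'):
    im,d,W=cloud(n); cv2.imwrite(f'pics/{n}1.png',im); np.savez(f'{n}1.npz',im=im,W=W)
    i=env.camera_info(n);print(n,i)
E
```

```text
pics
0.011 {'time_s': 0.0, 'q': array([-1.25151862e+00,  4.94184070e-01,  1.34613631e+00,  3.93211416e-05,
        1.30247682e+00, -9.55289285e-02]), 'joint_velocities': array([-0.00332611,  0.0003516 ,  0.00017144, -0.00014472, -0.00067268,
       -0.00150126]), 'tau': array([-5.10243510e-03, -8.78837156e+01, -3.81856692e+01,  7.03301257e-02,
        5.32046892e-02, -1.14984964e-04]), 'eef_pos': array([ 0.25176744, -0.57165246,  0.22433594]), 'eef_rot': array([[ 9.15198503e-01,  4.03003204e-01, -3.42085395e-04],
       [ 4.03003320e-01, -9.15197787e-01,  1.15557020e-03],
       [ 1.52622697e-04, -1.19543767e-03, -9.99999274e-01]]), 'ft_force': array([ 0.10422353, -0.35542754,  0.24764329]), 'wrist_torque': array([-0.00831618, -0.01909424,  0.04303792]), 'gripper_force': 0.0, 'grip_width': 0.09108529886330585}
top {'fx': 539.9550186234395, 'fy': 539.9550186234395, 'cx': 273.6020343570449, 'cy': 215.13466200671883, 'origin': array([4.24016275e-01, 4.29741096e-04, 1.80970510e+00]), 'orientation': array([[ 0.00770239, -0.99817001,  0.05997757],
       [-0.99994615, -0.00727118,  0.00740449],
       [-0.00695483, -0.06003137, -0.99817226]])}
scene {'fx': 457.4807369789339, 'fy': 457.4807369789339, 'cx': 291.487720409118, 'cy': 207.89777423590755, 'origin': array([1.13322629, 1.03341174, 1.18196254]), 'orientation': array([[-0.87707202,  0.31390521, -0.36360444],
       [ 0.4800359 ,  0.60051796, -0.63948707],
       [ 0.01761267, -0.73541941, -0.67738327]])}
```

View pics/top1.png

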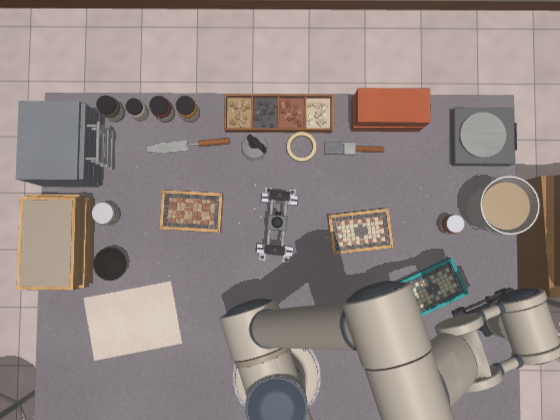

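View pics/scene1.png

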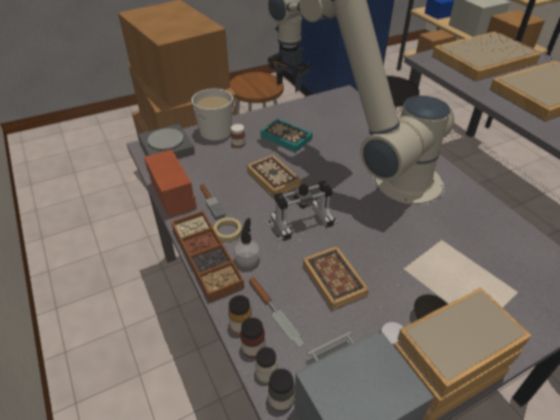

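Panels in the top view: left (191,211), right (361,231), and the turquoise decoy (435,287). The gantry is at (277,222). I'll crop both wooden panels to see which has the bare patch, and measure them.

```bash
cat >> h.py <<'E'
def rect(W,zlo,zhi,x0,x1,y0,y1):
    m=(W[...,2]>zlo)&(W[...,2]<zhi)&(W[...,0]>x0)&(W[...,0]<x1)&(W[...,1]>y0)&(W[...,1]<y1)
    p=(W[m][:,:2]*1000).astype(np.float32)
    return cv2.minAreaRect(p),W[m]
E
python3 - <<'E'
from h import *
z=np.load('top1.npz'); im,W=z['im'],z['W']
c=np.hstack([cv2.resize(im[170:270,a:a+100],(380,380),interpolation=cv2.INTER_CUBIC) for a in(142,312)])
cv2.imwrite('pics/crop.png',c)
for p in((211,191),(231,361),(222,277)): print(p,W[p])
for (v,u),z0,z1,hx,hy in(((211,191),.02,.045,.1,.14),((231,361),.02,.045,.1,.14),((222,277),.02,.045,.14,.1),((222,277),.004,.2,.17,.12),((222,277),.1,.16,.14,.1)):
    a=W[v,u]; r,p=rect(W,z0,z1,a[0]-hx,a[0]+hx,a[1]-hy,a[1]+hy); print(r,len(p),np.nanmedian(p,0))
E
```

```text
(211, 191) [0.54292051 0.28753399 0.02612622]
(231, 361) [ 0.48079357 -0.27488585  0.02770355]
(222, 277) [0.50139546 0.00209605 0.17664809]
((542.4678955078125, 287.7527770996094), (203.27650451660156, 130.73887634277344), 87.3429183959961) 2368 [0.54219888 0.2867558  0.0336429 ]
((479.58868408203125, -272.0633544921875), (130.04110717773438, 202.2608642578125), 7.020013809204102) 2397 [ 0.47806023 -0.27111785  0.03375708]
((497.46099853515625, 3.5054244995117188), (122.95375061035156, 228.8866424560547), 85.00589752197266) 333 [ 0.56859039 -0.0038802   0.02998258]
((501.80023193359375, 1.9904403686523438), (339.0765075683594, 239.81027221679688), 0.024903856217861176) 2434 [0.49856023 0.00217598 0.02253054]
((500.4519958496094, 3.10687255859375), (61.868648529052734, 198.5378875732422), 85.04810333251953) 798 [0.50559177 0.00227768 0.14342597]
```

View pics/crop.png

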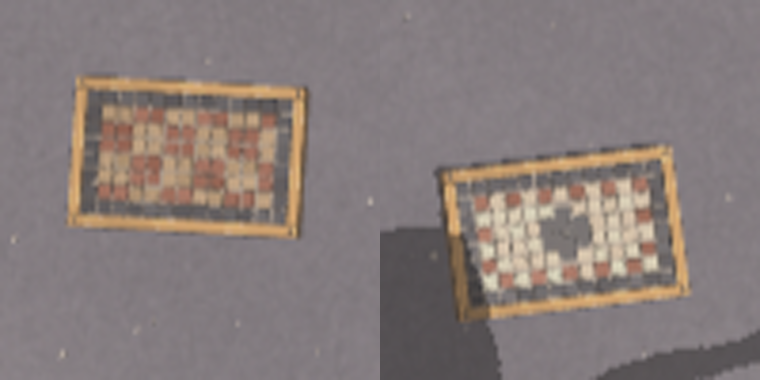

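The damaged panel is the right one: its bare patch is at crop (566,235), which is top view (361,232). The left panel is complete and the turquoise one is a decoy. Panel yaw is about +7° and gantry yaw about −5°. I'll go above the spot behind its far (−y) short edge.

Call:
carry_out(
  moves=[
    {"jaw":-1,"dx":0.04,"dy":-0.005,"dz":0,"yaw":-0.18},
    {"jaw":-1,"dx":0.085,"dy":-0.01,"dz":0,"yaw":-0.36},
    {"jaw":-1,"dx":0.13,"dy":-0.02,"dz":0,"yaw":-0.54},
    {"jaw":-1,"dx":0.17,"dy":-0.025,"dz":0,"yaw":-0.72},
    {"jaw":-1,"dx":0.21,"dy":-0.03,"dz":0,"yaw":-0.9},
    {"jaw":-1,"dx":0.25,"dy":-0.035,"dz":0,"yaw":-1.08},
    {"jaw":-1,"dx":0.286,"dy":-0.039,"dz":0,"yaw":-1.26},
    {"jaw":-1,"dx":0.286,"dy":-0.039,"dz":0,"yaw":-1.28},
  ],
)

```text
time_s: 1.1
eef_pos: [0.4996, -0.4195, 0.2244]
eef_rot: [[-0.129, 0.992, -0.0], [0.992, 0.129, 0.001], [0.001, -0.0, -1.0]]
ft_force: [-0.3, -1.1, -0.5]
grip_width: 0.0911
gripper_force: 0.0
```

```bash
python3 - <<'E'
from h import *
s=env.get_state(); print(s['time_s'],s['eef_pos'],s['eef_rot'],s['q'])
im,d,W=cloud('wrist'); np.savez('w1.npz',im=im,W=W); 
im2,d2,W2=cloud('top'); np.savez('top2.npz',im=im2,W=W2)
cv2.imwrite('pics/w1.png',np.hstack([cv2.resize(im,(400,300)),cv2.resize(im2,(400,300))]))
for n,w in(('w',W),('t',W2)):
  for z0,z1,b in((.028,.045,(.36,.60,-.40,-.14)),(.02,.045,(.38,.62,-.09,.09)),(.125,.16,(.38,.62,-.09,.09))):
    try: r,p=rect(w,z0,z1,*b); print(n,r,len(p),p.min(0),p.max(0))
    except Exception as e: print(n,'none')
E
```

```text
1.1 [ 0.49956719 -0.41947124  0.22441203] [[-1.28700009e-01  9.91683558e-01 -1.69782048e-04]
 [ 9.91683305e-01  1.28700098e-01  7.12683662e-04]
 [ 7.28607636e-04 -7.66476291e-05 -9.99999732e-01]] [-7.90159827e-01  5.33562532e-01  1.27283137e+00  3.91676730e-04
  1.33582459e+00 -9.19309172e-01]
w ((482.00787353515625, -301.6235046386719), (130.61415100097656, 143.18121337890625), 6.714829921722412) 19863 [ 0.40934628 -0.37994981  0.02800297] [ 0.55422979 -0.224402    0.03838958]
w none
w none
t ((479.405029296875, -271.7107238769531), (130.26248168945312, 201.2301788330078), 6.895545482635498) 2054 [ 0.40458027 -0.37558838  0.02800054] [ 0.55393665 -0.16532061  0.04494835]
t ((502.207763671875, 3.2742843627929688), (122.6005630493164, 220.56211853027344), 85.0742416381836) 304 [ 0.39591622 -0.06372632  0.02001952] [0.60886245 0.07091211 0.04472195]
t ((500.9319763183594, 3.0533485412597656), (62.19343948364258, 197.5941925048828), 84.93492126464844) 784 [ 0.40132696 -0.03453416  0.12610282] [0.59997674 0.04177301 0.15963155]
```

View pics/w1.png

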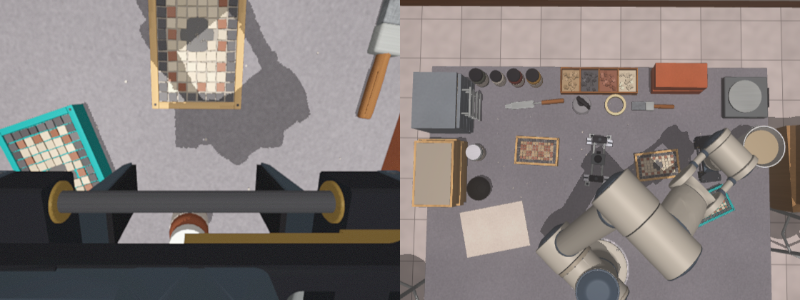

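The wrist view confirms the bare patch (198,35) and the rear edge (198,105), and both cameras agree within about 1 mm. Next I descend behind the rear edge and approach it.

Call:
carry_out(
  moves=[
    {"jaw":-1,"dz":0.06},
    {"jaw":-1,"dz":0.12},
    {"jaw":-1,"dz":0.17},
    {"jaw":-1,"dz":0.195},
    {"jaw":-1,"dz":0.205},
    {"jaw":-1,"dz":0.205,"dx":0.01,"dy":-0.001},
    {"jaw":-1,"dz":0.205,"dx":0.018,"dy":-0.002},
    {"jaw":-1,"dz":0.205,"dx":0.025,"dy":-0.002},
  ],
)

```text
validation failed for argument at $.mo...
```

Call:
carry_out(
  moves=[
    {"jaw":-1,"dx":0.004,"dy":0.0,"yaw":0.0},
    {"jaw":-1,"dx":0.008,"dy":0.0,"yaw":0.0},
    {"jaw":-1,"dx":0.015,"dy":0.0,"yaw":0.015},
    {"jaw":-1,"dx":0.022,"dy":-0.0005,"yaw":0.03},
    {"jaw":-1,"dx":0.029,"dy":-0.001,"yaw":0.045},
    {"jaw":-1,"dx":0.036,"dy":-0.0015,"yaw":0.06},
    {"jaw":-1,"dx":0.043,"dy":-0.002,"yaw":0.074},
    {"jaw":-1,"dx":0.05,"dy":-0.002,"yaw":0.088},
  ],
)

```text
validation failed for argument at $.mo...
```

```bash
cat > m.py <<'E'
from h import *
g=np.array([.501,.003]); a=np.radians(-5.0); G=np.array([[np.cos(a),-np.sin(a)],[np.sin(a),np.cos(a)]])
def show(k):
    s=env.get_state(); t=np.degrees(np.arctan2(s['eef_rot'][1,0],s['eef_rot'][0,0]))-90
    print('t',s['time_s'],'tcp',s['eef_pos'].round(4),'yaw',t.round(2),'gantryframe',(G.T@(s['eef_pos'][:2]-g)*1000).round(1),'F',s['ft_force'].round(1))
    for n in('top','wrist'):
        im,d,W=cloud(n); np.savez(f'{n}{k}.npz',im=im,W=W)
        W2=W.copy(); W2[...,:2]=(W[...,:2]-g)@G
        # colour-and-height mask of the frame in gantry coordinates
        hsv=cv2.cvtColor(im,cv2.COLOR_BGR2HSV)
        wood=cv2.inRange(hsv,(8,70,50),(28,255,255))>0
        m=(W2[...,2]>.024)&(W2[...,2]<.045)&(abs(W2[...,0])<.10)&(W2[...,1]>-.40)&(W2[...,1]<.18)
        mw=m&wood
        if mw.sum()<50: print(n,'few',mw.sum()); continue
        p=(W2[mw][:,:2]*1000).astype(np.float32)
        (c,sz,an)=cv2.minAreaRect(p); an=(an+45)%90-45
        # percentiles along the fitted axes, robust to stray points
        th=np.radians(an); R=np.array([[np.cos(th),-np.sin(th)],[np.sin(th),np.cos(th)]]); q=p@R
        print(n,'rect',np.round(c,1),np.round(sz,1),'relyaw',round(an,2),'lo',np.percentile(q,1,0).round(1),'hi',np.percentile(q,99,0).round(1),mw.sum())
E
python3 -c "
from m import *
show(3)"
```

```text
t 1.2 tcp [ 0.4977 -0.4209  0.2246] yaw 7.07 gantryframe [  33.6 -422.6] F [-0.3 -0.5 -0.9]
top rect [   3.1 -275.1] [128.8 200.7] relyaw 12.06 lo [-118.4 -369.1] hi [   9.4 -169.9] 695
wrist rect [   8.8 -305.8] [130.2 140.3] relyaw 12.06 lo [-119.6 -370.8] hi [   9.1 -232.7] 5703
```

All keys are required in each row, so I'll resend with full rows.

Call:
carry_out(
  moves=[
    {"jaw":-1,"dx":0,"dy":0,"dz":0.06,"yaw":0},
    {"jaw":-1,"dx":0,"dy":0,"dz":0.12,"yaw":0},
    {"jaw":-1,"dx":0,"dy":0,"dz":0.17,"yaw":0},
    {"jaw":-1,"dx":0,"dy":0,"dz":0.195,"yaw":0},
    {"jaw":-1,"dx":0,"dy":0,"dz":0.205,"yaw":0},
    {"jaw":-1,"dx":0.01,"dy":0,"dz":0.205,"yaw":0},
    {"jaw":-1,"dx":0.018,"dy":0,"dz":0.205,"yaw":0},
    {"jaw":-1,"dx":0.026,"dy":0,"dz":0.205,"yaw":0},
  ],
)

```text
time_s: 2.3
eef_pos: [0.495, -0.3949, 0.0211]
eef_rot: [[-0.124, 0.992, 0.001], [0.992, 0.124, -0.001], [-0.001, 0.001, -1.0]]
ft_force: [0.3, -0.0, 0.0]
grip_width: 0.0912
gripper_force: 0.0
```

Call:
carry_out(
  moves=[
    {"jaw":-1,"dx":0.004,"dy":0,"dz":0,"yaw":0},
    {"jaw":-1,"dx":0.008,"dy":0,"dz":0,"yaw":0},
    {"jaw":-1,"dx":0.015,"dy":0,"dz":0,"yaw":0.015},
    {"jaw":-1,"dx":0.022,"dy":-0.0005,"dz":0,"yaw":0.03},
    {"jaw":-1,"dx":0.029,"dy":-0.001,"dz":0,"yaw":0.045},
    {"jaw":-1,"dx":0.036,"dy":-0.0015,"dz":0,"yaw":0.06},
    {"jaw":-1,"dx":0.043,"dy":-0.002,"dz":0,"yaw":0.074},
    {"jaw":-1,"dx":0.05,"dy":-0.002,"dz":0,"yaw":0.088},
  ],
)

```text
time_s: 3.3
eef_pos: [0.4871, -0.3467, 0.0205]
eef_rot: [[-0.036, 0.999, 0.001], [0.999, 0.036, -0.002], [-0.002, 0.001, -1.0]]
ft_force: [-0.8, -5.9, 4.1]
grip_width: 0.0912
gripper_force: 3.0
```

```bash
python3 -c "
from m import *
show(4)"
```

```text
t 3.3 tcp [ 0.4871 -0.3467  0.0205] yaw 2.04 gantryframe [  16.6 -349.6] F [-0.8 -5.9  4.1]
top rect [  40.8 -262.4] [ 59.5 118.1] relyaw 7.41 lo [ -23.  -323.8] hi [  36.3 -209.4] 143
wrist rect [   7.9 -283. ] [130.5 105. ] relyaw 6.92 lo [ -90.4 -330.2] hi [  37.8 -231.5] 24257
```

Call:
carry_out(
  moves=[
    {"jaw":-1,"dx":0.009,"dy":-0.0005,"dz":0,"yaw":0.016},
    {"jaw":-1,"dx":0.0175,"dy":-0.0013,"dz":0,"yaw":0.032},
    {"jaw":-1,"dx":0.026,"dy":-0.0023,"dz":0,"yaw":0.048},
    {"jaw":-1,"dx":0.0345,"dy":-0.0034,"dz":0,"yaw":0.064},
    {"jaw":-1,"dx":0.043,"dy":-0.0046,"dz":0,"yaw":0.08},
    {"jaw":-1,"dx":0.0515,"dy":-0.006,"dz":0,"yaw":0.095},
    {"jaw":-1,"dx":0.06,"dy":-0.0072,"dz":0,"yaw":0.11},
    {"jaw":-1,"dx":0.066,"dy":-0.0082,"dz":0,"yaw":0.123},
  ],
)

```text
time_s: 4.4
eef_pos: [0.4763, -0.2806, 0.0202]
eef_rot: [[0.087, 0.996, 0.001], [0.996, -0.087, -0.001], [-0.001, 0.001, -1.0]]
ft_force: [-0.2, -5.5, 3.8]
grip_width: 0.0908
gripper_force: 2.8
```

```bash
python3 -c "
from m import *
show(5)
W=np.load('wrist5.npz')['im']; T=np.load('top5.npz')['im']
cv2.imwrite('pics/k5.png',np.hstack([cv2.resize(W,(400,300)),cv2.resize(T[130:310,160:400],(400,300))]))"
```

```text
t 4.4 tcp [ 0.4763 -0.2806  0.0202] yaw -5.0 gantryframe [ 1.000e-01 -2.846e+02] F [-0.2 -5.5  3.8]
top rect [  60.8 -160.4] [177.1  62.1] relyaw -18.86 lo [  79.5 -218.4] hi [138.1 -71.1] 176
wrist rect [  -0.4 -217.9] [104.5 130.7] relyaw -0.41 lo [ -63.  -266.1] hi [  65.3 -167.7] 24326
```

View pics/k5.png

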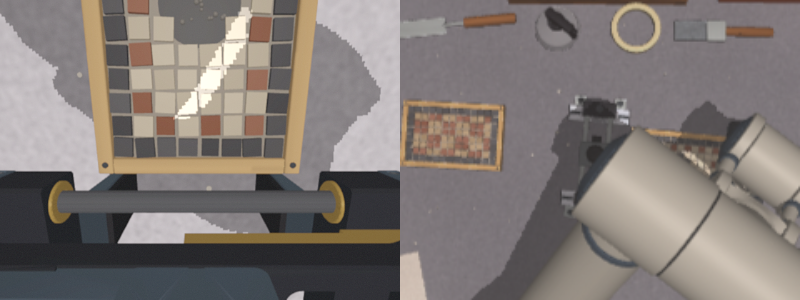

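```bash
python3 - <<'E'
from m import *
for k in('top1','top2'):
    W=np.load(k+'.npz')['W']; q=W.copy(); q[...,:2]=(W[...,:2]-g)@G
    b=(abs(q[...,0])<.12)&(abs(q[...,1])<.08)
    m=b&(q[...,2]>.16)&(q[...,2]<.19); p=(q[m][:,:2]*1000).astype(np.float32)
    print('lens',cv2.minEnclosingCircle(p),p.mean(0),len(p))
    m=b&(q[...,2]>.125)&(q[...,2]<.16); print('uprights',cv2.minAreaRect((q[m][:,:2]*1000).astype(np.float32)))
s=env.get_state()['eef_pos']
im,d,W=cloud('scene'); q=W.copy(); q[...,:2]=(W[...,:2]-s[:2])@G
for z in np.arange(.06,.6,.05):
    m=(q[...,2]>z)&(q[...,2]<z+.05)&(abs(q[...,0])<.2)&(abs(q[...,1])<.15)
    if m.any(): print(round(z,2),m.sum(),(np.percentile(q[m],[1,99],axis=0)[:,:2]*1000).round(0).tolist())
cv2.imwrite('pics/sc5.png',cv2.resize(im[20:300,150:500],(700,560)))
E
```

```text
lens ((-0.044281039386987686, -0.0921177938580513), 16.60753059387207) [-0.34018898 -0.04416075] 92
uprights ((-0.131103515625, 0.05905723571777344), (197.68951416015625, 61.8686408996582), 0.0480998158454895)
lens ((-35.50650405883789, -2.662706136703491), 51.74092483520508) [-1.3536398   0.02613311] 92
uprights ((-0.07244873046875, 0.047214508056640625), (62.193450927734375, 197.5941925048828), 89.93492889404297)
0.06 183 [[-78.0, -36.0], [81.0, 41.0]]
0.11 528 [[-88.0, -36.0], [88.0, 41.0]]
0.16 182 [[-50.0, -7.0], [35.0, 40.0]]
0.21 247 [[-42.0, -8.0], [47.0, 50.0]]
0.26 217 [[-42.0, -4.0], [49.0, 57.0]]
0.31 279 [[-72.0, -19.0], [79.0, 87.0]]
0.36 609 [[-67.0, -74.0], [78.0, 87.0]]
0.41 538 [[-88.0, -61.0], [53.0, 137.0]]
0.46 501 [[-148.0, -5.0], [-21.0, 146.0]]
0.51 591 [[-152.0, -6.0], [-29.0, 139.0]]
0.56 358 [[-141.0, 62.0], [-68.0, 139.0]]
```

View pics/sc5.png

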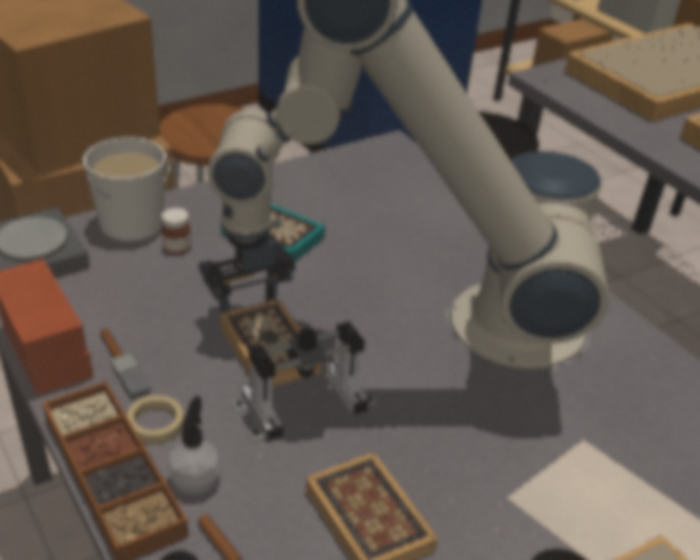

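The arm clears the gantry, and the panel is aligned (lateral ~0, skew ~0.4°). I'll push it straight in and check midway.

Call:
carry_out(
  moves=[
    {"jaw":-1,"dx":0.007,"dy":0,"dz":0,"yaw":0},
    {"jaw":-1,"dx":0.015,"dy":0,"dz":0,"yaw":0},
    {"jaw":-1,"dx":0.023,"dy":0,"dz":0,"yaw":0},
    {"jaw":-1,"dx":0.031,"dy":0,"dz":0,"yaw":0},
    {"jaw":-1,"dx":0.039,"dy":0,"dz":0,"yaw":0},
    {"jaw":-1,"dx":0.047,"dy":0,"dz":0,"yaw":0},
    {"jaw":-1,"dx":0.055,"dy":0,"dz":0,"yaw":0},
    {"jaw":-1,"dx":0.06,"dy":0,"dz":0,"yaw":0},
  ],
)

```text
time_s: 5.55
eef_pos: [0.4811, -0.2198, 0.0199]
eef_rot: [[0.087, 0.996, -0.0], [0.996, -0.087, 0.0], [0.0, -0.0, -1.0]]
ft_force: [0.9, -3.7, -0.2]
grip_width: 0.0913
gripper_force: 1.5
```

```bash
python3 -c "
from m import *
show(6)"
```

```text
t 5.55 tcp [ 0.4811 -0.2198  0.0199] yaw -4.97 gantryframe [  -0.4 -223.7] F [ 0.9 -3.7 -0.2]
top rect [ 47.7 -91.2] [171.2  33.9] relyaw -0.17 lo [  31.9 -176.3] hi [64.8 -7.8] 187
wrist rect [  -0.6 -158. ] [104.7 130.9] relyaw -0.28 lo [ -63.8 -205.6] hi [  64.4 -107.3] 24366
```

Call:
carry_out(
  moves=[
    {"jaw":-1,"dx":0.008,"dy":0,"dz":0,"yaw":0},
    {"jaw":-1,"dx":0.017,"dy":0,"dz":0,"yaw":0},
    {"jaw":-1,"dx":0.027,"dy":0,"dz":0,"yaw":0},
    {"jaw":-1,"dx":0.037,"dy":0,"dz":0,"yaw":0},
    {"jaw":-1,"dx":0.047,"dy":0,"dz":0,"yaw":0},
    {"jaw":-1,"dx":0.057,"dy":0,"dz":0,"yaw":0},
    {"jaw":-1,"dx":0.066,"dy":0,"dz":0,"yaw":0},
    {"jaw":-1,"dx":0.072,"dy":0,"dz":0,"yaw":0},
  ],
)

```text
time_s: 6.65
eef_pos: [0.4875, -0.1481, 0.0199]
eef_rot: [[0.087, 0.996, -0.0], [0.996, -0.087, -0.0], [-0.0, -0.0, -1.0]]
ft_force: [-0.9, -3.9, 0.6]
grip_width: 0.0913
gripper_force: 1.9
```

```bash
python3 -c "
from m import *
show(7)"
```

```text
t 6.65 tcp [ 0.4875 -0.1481  0.0199] yaw -4.97 gantryframe [  -0.3 -151.7] F [-0.9 -3.9  0.6]
top rect [36.9 -4.9] [149.9  96.6] relyaw -16.74 lo [ -8.3 -67.6] hi [84.3 78.1] 182
wrist rect [ -0.4 -85.9] [131.  104.9] relyaw 0.0 lo [ -64.6 -133.6] hi [ 63.6 -35.2] 24374
```

Call:
carry_out(
  moves=[
    {"jaw":-1,"dx":0.006,"dy":0,"dz":0,"yaw":0},
    {"jaw":-1,"dx":0.013,"dy":0,"dz":0,"yaw":0},
    {"jaw":-1,"dx":0.02,"dy":0,"dz":0,"yaw":0},
    {"jaw":-1,"dx":0.026,"dy":0,"dz":0,"yaw":0},
    {"jaw":-1,"dx":0.03,"dy":0,"dz":0,"yaw":0},
    {"jaw":-1,"dx":0.033,"dy":0,"dz":0,"yaw":0},
    {"jaw":-1,"dx":0.034,"dy":0,"dz":0,"yaw":0},
    {"jaw":-1,"dx":0.034,"dy":0,"dz":0,"yaw":0},
  ],
)

```text
time_s: 7.75
eef_pos: [0.4903, -0.1147, 0.0199]
eef_rot: [[0.087, 0.996, -0.0], [0.996, -0.087, 0.0], [0.0, -0.0, -1.0]]
ft_force: [0.0, -1.5, 0.0]
grip_width: 0.0914
gripper_force: 0.0
```

```bash
cat > e.py <<'E'
from m import *
def edges(k):
    for n in('top','scene'):
        im,d,W=cloud(n); np.savez(f'{n}e{k}.npz',im=im,W=W)
        q=W.copy(); q[...,:2]=(W[...,:2]-g)@G; q*=1000
        for nm,y0,y1 in(('front',60,140),('rear',-140,-60)):
            m=(q[...,2]>31)&(q[...,2]<41)&(abs(q[...,0])<75)&(q[...,1]>y0)&(q[...,1]<y1)
            p=q[m]
            if len(p)>20: print(n,nm,len(p),'x',np.percentile(p[:,0],[1,99]).round(1),'y',np.percentile(p[:,1],[1,5,95,99]).round(1))
E
python3 -c "
from e import *
show(8); edges(8)"
```

```text
t 7.75 tcp [ 0.4903 -0.1147  0.0199] yaw -4.99 gantryframe [  -0.4 -118.2] F [ 0.  -1.5  0. ]
top rect [22.  29.9] [146.8 101.4] relyaw -6.53 lo [-31.4 -38.1] hi [ 67.5 104.2] 209
wrist rect [ -2.4 -52.2] [104.5 135. ] relyaw -0.25 lo [ -64.3 -100.4] hi [64. -2.] 24342
top front 187 x [-12.1  63.7] y [60.7 62.  98.  99.8]
scene front 297 x [-63.1  66.3] y [ 60.6  62.4  99.3 101.5]
scene rear 51 x [-63.6  34.9] y [-103.6 -101.4  -60.3  -60.1]
```

Contact is done and the panel is nearly centred. I'll back off and clear the view to verify.

Call:
carry_out(
  moves=[
    {"jaw":-1,"dx":-0.03,"dy":0,"dz":0,"yaw":0},
    {"jaw":-1,"dx":-0.08,"dy":0,"dz":0,"yaw":0},
    {"jaw":-1,"dx":-0.12,"dy":0,"dz":-0.04,"yaw":0},
    {"jaw":-1,"dx":-0.17,"dy":0,"dz":-0.08,"yaw":0},
    {"jaw":-1,"dx":-0.22,"dy":0,"dz":-0.12,"yaw":0},
    {"jaw":-1,"dx":-0.27,"dy":0,"dz":-0.15,"yaw":0},
    {"jaw":-1,"dx":-0.32,"dy":0,"dz":-0.18,"yaw":0},
    {"jaw":-1,"dx":-0.36,"dy":-0.02,"dz":-0.2,"yaw":0},
  ],
)

```text
time_s: 8.95
eef_pos: [0.4393, -0.4739, 0.2214]
eef_rot: [[0.087, 0.996, 0.001], [0.996, -0.087, -0.001], [-0.001, 0.002, -1.0]]
ft_force: [0.2, -0.3, -0.7]
grip_width: 0.091
gripper_force: 0.0
```

```bash
python3 -c "
from e import *
show(9); edges(9)
T=np.load('tope9.npz')['im']; S=np.load('scenee9.npz')['im']
cv2.imwrite('pics/k9.png',np.hstack([cv2.resize(T[150:300,180:380],(400,300),interpolation=2),cv2.resize(S[150:300,220:420],(400,300),interpolation=2)]))"
```

```text
t 8.95 tcp [ 0.4393 -0.4739  0.2214] yaw -4.98 gantryframe [ -19.9 -480.5] F [ 0.2 -0.3 -0.7]
top rect [0.  0.7] [129.3 200.1] relyaw 0.18 lo [-64.1 -98.4] hi [64.1 99.8] 647
wrist few 0
top front 336 x [-64.6  63.1] y [60.5 62.1 98.6 99.8]
top rear 318 x [-64.1  63.2] y [-98.9 -97.6 -62.1 -60.6]
scene front 289 x [-62.8  66. ] y [ 60.3  62.5  98.2 101.1]
scene rear 45 x [-53.5  29.1] y [-104.1 -102.4  -61.2  -60.1]
```

View pics/k9.png

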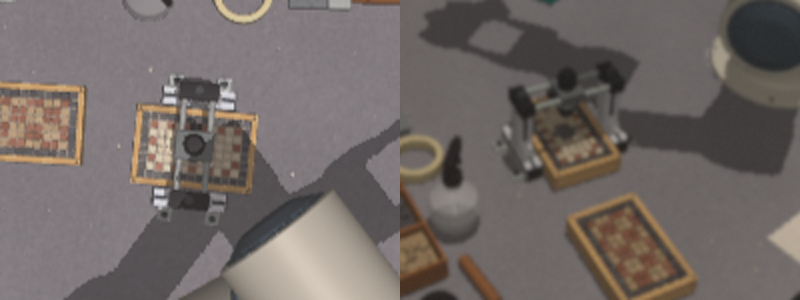

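The panel sits between the feet, with its centre within about 1 mm of the lens axis (top view (195,145) in the crop). The arm is clear, so I'm handing in.

```bash
python3 -c "
from rig import env
print(env.finish_job())"
```

```text
the job is handed in; nothing more can be done
None
```

I pushed the damaged panel between the gantry's feet by its wooden frame, leaving the bare patch within about 1–2 mm of the lens axis by the camera measurements; the arm is clear, nothing else was touched, and the job was handed in at about 9 s.

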